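# Lock the yellow paint tray onto the studio's stacking tower

## Robot

A 6-joint arm with a two-finger parallel gripper is mounted at the origin on the work surface. World frame = base frame: x ahead of the robot, y to its left, z up, the work surface at z = 0. Lengths are in m, angles in rad, forces in N, time in s.
With the tool pointing down it reaches from about 0.2 to 0.875 m from the base axis. Payload 3.4 kg.
Tool frame: the origin (TCP) lies between the finger pads; the fingertips stand 25 mm ahead of it and the grasp point (between the pads) lies 6 mm ahead of it (r.nose_length is the z of the fingertips in the tool frame, in m); z points along the fingers, y is the line along which they close (so a half turn about z gives the same grasp; the last joint's range is limited). The gripper opens to 94 mm and grips with 3 to 60 N. Pads are 16 mm wide; open, the fingers measure 119 mm over their backs; the gripper's body (75 mm by 177 mm) begins 78 mm behind the grasp point.
Start: joints at [-1.398, 0.276, 1.505, -0, 1.361, -0.121], TCP at [0.167, -0.55, 0.196] pointing down, gripper open.
Joint ranges: [-2.89, 2.89], [-0.75, 2.08], [0.22, 2.7], [-1.18, 4.32], [0.11, 2.71], [-2.7, 2.7]. Speed limits (rad/s): [2.57, 2.57, 3.14, 3.14, 3.14, 3.14].

## Interface

Orientations are given as a unit quaternion [w, x, y, z].
In Python, from plant import r, gripper_to, inverse_kinematics, vision, models, telemetry gives the robot as it stands. Calls block until the motion is done:
- r.move_to(position, orientation): joint-space move of the TCP to a pose.
- r.move_l(position, rot=None, vel=0.15, guard=None): straight line of the TCP; rot=None keeps the orientation; vel is the mean speed in m/s. With guard (N) it stops when the force on the tool has changed by that much, and returns True; else False.
- r.movej(angles): joint-space move.
- gripper_to(opening, f_grip=None): finger opening in m; f_grip is the grip in N (None keeps the last); returns when the fingers have stopped.
- r.hold(seconds).
- inverse_kinematics(position, orientation): joint angles nearest the present ones, or None.
- vision.snapshot(name): name is "scene" or "top" or "wrist"; returns the picture (480x640x3 uint8, red, green, blue); there is no depth.
- vision.get_calibration(name): a dict with "fx", "fy", "cx", "cy" (pixels), "D" ([k1, k2, p1, p2, k3] as OpenCV has them; the pictures are not rectified), "position" and "orientation" of the camera in the world. Camera axes: x right, y down, z forward; pixel columns grow to the right and rows downward; lengths in m; the calibration is good to about 2 mm. A picture is of the moment at which its call begins: read the wrist's pose just before it. get_calibration takes no time and is no camera call; for the wrist camera it gives the pose at the moment of the call.
A pose or a line that the arm cannot do raises r.PlanningError and nothing moves.
- r.sign_off(): hands the job in; it is judged then, once.
Trained networks look in the newest picture that a camera, given by its name, has taken for a name from the list of things; names that differ only in an ending like _2 or _b are one class to them, and where a whole thing is asked for, a point or a joint stands for the part that bears it (a point fixed in the world has none). Each returns a list of dicts, best first, with "score" (0 to 1); they miss things now and then, are a little off and sometimes report something else, mostly with a low value. They report only what shows in the picture. A call takes as long as a camera call. They do not tell look-alikes from the thing itself.
- models.boxes_of(thing, camera): "at" ([x, y, z] in m, in world coordinates, good to about 4 mm: the middle of the surface that is visible of it).
- models.regions_of(thing, camera): "pixels" (480x640 bool, what is visible of it).
- models.mark_of(thing, camera): "at" ([x, y, z] in m, in world coordinates, good to about 4 mm: a listed point, or the origin of a listed thing).
Readings, each from a call of its own:
- telemetry.current_t(): time.
- telemetry.current_joints(): joint angles.
- telemetry.current_dq(): joint speeds.
- telemetry.current_joint_efforts(): joint torques, N m.
- telemetry.current_ee_pos(): TCP position.
- telemetry.current_tool_rot(): TCP orientation.
- telemetry.current_wrist_force(): force on the tool from outside, world axes, zero at the start.
- telemetry.current_torque(): the same for the moment, N m.
- telemetry.current_opening(): finger opening in m.
- telemetry.current_finger_force(): force on a finger pad.
Only numpy, scipy, OpenCV 4.12 (cv2) and the standard library are available. Lean on these libraries where they do the work, as an engineer would, in place of code of your own. Each camera call takes 0.05 s, during which the arm holds its last target. There are 200 camera calls.

## Task

Put the yellow paint tray on the white tower base: pick it up by its handle, lower it with its lugs into the base's two notches until it sits fully home, then give it a quarter turn clockwise (seen from above) to lock it, and let go. Leave the pink and teal trays standing where they are.

Things in the scene. Friction and masses are not known exactly. Their poses are not given: they have to be found in the camera images.
- base: White round base, bolted down: 110 mm wide, 100 mm high; origin at underside centre. Its top is a socket: black floor 25 mm down, covered by a 5 mm lip, inner radius 33 mm, outer 50, but for two 70 degree notches centred on its own +x and -x, where black shows out to the wall. Stops let lugs turn only clockwise from above, 95 degrees at most. A half turn of it is the same.
- yellow: Yellow tray, 104 mm wide, about 0.22 kg; origin at underside centre. Foot radius 22 to 28 mm, 22 high; lugs on own +x, -x out to 42 mm, 20 wide, 8 to 13 mm up; tray rim 42 up. Handle: bar along own x (line of the lugs), 70 long, 20 thick, grip it 45 to 81 up. Half turn is the same. Seated: origin 78 mm above the base's, lugs 4 mm free under the lip, 5 mm sideways play.
- pink: Pink tray, same shape, not wanted; stands on the table.
- teal: Teal tray, same shape, not wanted; stands on the table.
There are look-alikes about, which are no part of the job. What is shaped like the yellow but purple is not meant.

How it is judged:
On the way:
1. the yellow tray is down in the base with its lugs in the notches, not yet turned (horizontal distance between yellow and base below 0.012 m and z of yellow in the frame of base below 0.084 m and angle between the x axis of yellow and the x axis of base, either way round below 0.6 rad), for 0.1 s.
At the end, for the whole second after the job is handed in: The yellow tray sits in the base: centred within 12 mm, level within 7 degrees, its origin 70 to 84 mm above the base's origin, its handle turned to within 25 degrees of square to the line of the notches, at rest (horizontal distance between yellow and base below 0.012 m and z of yellow in the frame of base between 0.07 and 0.084 m and angle between the x axis of yellow and the x axis of base, either way round above 1.13 rad and angle between yellow's own z axis and vertical below 0.12 rad and linear speed of yellow below 0.02 m/s); the robot touches nothing.
It fails at once if the pink tray is moved by more than 20 mm or tipped (distance of pink from where it was at the start of the episode above 0.02 m or angle between pink's own z axis and vertical above 0.4 rad).
It fails at once if the teal tray is moved by more than 20 mm or tipped (distance of teal from where it was at the start of the episode above 0.02 m or angle between teal's own z axis and vertical above 0.4 rad).
It also fails if it takes over 43 s, if anything falls off the work surface, if the arm or the gripper's body presses on something with over 40 N, if the wrist force passes 120 N, or if a joint passes its speed limit or range.

## Working session

There is one attempt and no reset: what is moved stays moved. The work goes in short steps, each a Python script; the robot and the scene stay as the last script left them, time stands still between calls to the robot, and variables do not carry over. Pictures are saved under pics/ and viewed, at most 11 in all, crops included, and the job is handed in when it is done.

```bash
mkdir -p pics; cat > /tmp/a.py <<'E'
from plant import r,vision,models,telemetry
import cv2,numpy as np
for c in ["top","scene"]:
    im=vision.snapshot(c); cv2.imwrite(f"pics/{c}0.png",im[:,:,::-1])
    k=vision.get_calibration(c); print(c,{a:np.round(b,3).tolist() for a,b in k.items()})
    for t in ["yellow","base","pink","teal"]:
        print(t,[(np.round(d["at"],3).tolist(),round(d["score"],2)) for d in models.mark_of(t,c)])
print(telemetry.current_t())
E
python3 /tmp/a.py; ls
```

```text
top {'fx': 475.765, 'fy': 475.765, 'cx': 316.453, 'cy': 239.199, 'D': [-0.114, 0.0, 0.0, 0.0, 0.0], 'position': [0.417, -0.015, 0.754], 'orientation': [-0.039, 0.713, -0.699, 0.039]}
yellow [([0.47, 0.002, -0.004], 0.93), ([0.324, 0.122, -0.002], 0.7)]
base [([0.527, -0.242, 0.001], 0.97)]
pink [([0.449, 0.239, -0.001], 0.81)]
teal [([0.667, 0.137, -0.0], 0.95)]
scene {'fx': 455.309, 'fy': 455.309, 'cx': 320.367, 'cy': 228.943, 'D': [0.034, 0.0, 0.0, 0.0, 0.0], 'position': [0.752, 0.498, 0.613], 'orientation': [-0.088, 0.208, 0.902, -0.369]}
yellow [([0.472, 0.002, 0.001], 0.73), ([0.32, 0.125, -0.001], 0.6)]
base [([0.523, -0.241, -0.001], 0.58)]
pink [([0.454, 0.241, -0.0], 0.79)]
teal [([0.666, 0.139, -0.0], 0.87)]
0.5
pics
```

View pics/top0.png

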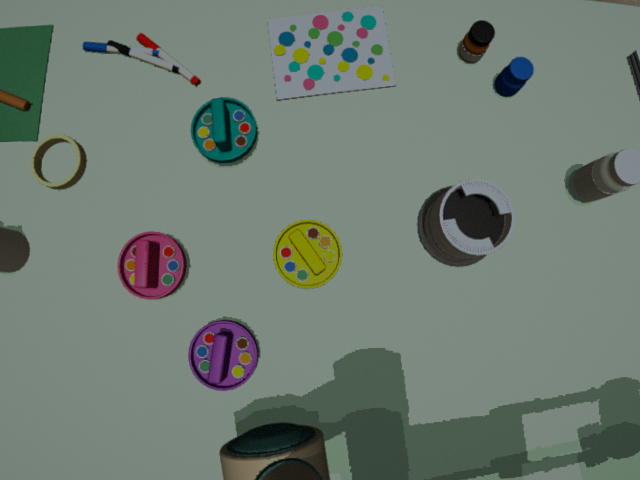

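View pics/scene0.png

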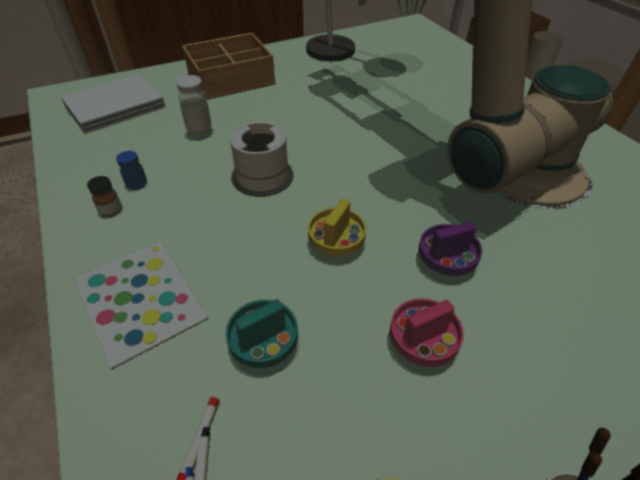

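The top view shows yellow at about (308,254) with its bar tilted. The base is at (472,220), with lip arcs at upper right and lower left. The purple look-alike is at (224,355). I'll look closer with the wrist camera.

```bash
cat > h.py <<'E'
from plant import r,vision,models,telemetry,gripper_to,inverse_kinematics
import cv2,numpy as np
from scipy.spatial.transform import Rotation as R
def down(yaw): # tool z down, tool x at yaw
    q=(R.from_euler('z',yaw)*R.from_euler('x',np.pi)).as_quat(); return [q[3],q[0],q[1],q[2]]
def K(k): return np.array([[k["fx"],0,k["cx"]],[0,k["fy"],k["cy"]],[0,0,1.]])
def rot(k): q=k["orientation"]; return R.from_quat([q[1],q[2],q[3],q[0]]).as_matrix()
def ray(k,px,z):
    p=cv2.undistortPoints(np.array(px,float).reshape(-1,1,2),K(k),np.array(k["D"])).reshape(-1,2)
    d=np.c_[p,np.ones(len(p))]@rot(k).T; c=np.array(k["position"])
    return c+d*((z-c[2])/d[:,2])[:,None]
def proj(k,P):
    M=rot(k).T; return cv2.projectPoints(np.array(P,float),cv2.Rodrigues(M)[0],-M@np.array(k["position"]),K(k),np.array(k["D"]))[0].reshape(-1,2)
E
cat > /tmp/b.py <<'E'
from h import *
import pickle
q=telemetry.current_tool_rot(); m=R.from_quat([q[1],q[2],q[3],q[0]]).as_matrix()
print("toolx yaw",np.arctan2(m[1,0],m[0,0]))
k=vision.get_calibration("wrist"); off=m.T@(np.array(k["position"])-telemetry.current_ee_pos()); print("cam in tool",off, m.T@rot(k)[:,2])
for n,p in [("base",(.525,-.241)),("yellow",(.471,.002))]:
    y=np.arctan2(m[1,0],m[0,0]); o=R.from_euler('z',y).as_matrix()@[off[0],-off[1],0]
    for s in (.9,.6):
        if inverse_kinematics([p[0]-s*o[0],p[1]-s*o[1],.33],q) is not None: break
    r.move_to([p[0]-s*o[0],p[1]-s*o[1],.33],q)
    k=vision.get_calibration("wrist"); im=vision.snapshot("wrist"); cv2.imwrite(f"pics/w_{n}.png",im[:,:,::-1]); pickle.dump(k,open(n+".pkl","wb"))
    print(n,k["position"],[(np.round(d["at"],4),d["score"]) for d in models.mark_of(n,"wrist")],proj(k,[[*p,0.1]]))
    reg=models.regions_of(n,"wrist"); print(len(reg)); np.save(n+".npy",reg[0]["pixels"]) if reg else 0
print(telemetry.current_t())
E
PYTHONPATH=. python3 /tmp/b.py
```

```text
Traceback (most recent call last):
  File "h.py", line 1, in <module>
    from plant import r,vision,models,telemetry,gripper_to,inverse_kinematics
ModuleNotFoundError: No module named 'plant'
```

```bash
export PYTHONPATH=.:$PYTHONPATH; python3 /tmp/b.py
```

```text
toolx yaw 0.29380647405065213
cam in tool [ 0.06850371 -0.00112322 -0.18961019] [-2.39893012e-01 -9.29704105e-04  9.70798887e-01]
base [ 0.53123419 -0.23975208  0.51903632] [(array([ 0.5293, -0.2394, -0.0035]), 0.76)] [[323.58143594 156.07563265]]
1
yellow [0.4780527  0.00337012 0.51969949] [(array([ 0.4747, -0.0032,  0.0008]), 0.84), (array([0.3208, 0.1223, 0.0034]), 0.69)] [[322.96136276 157.29275766]]
2
3.3917
```

```bash
python3 - <<'E'
import cv2,numpy as np
a=[cv2.imread(f"pics/w_{n}.png")[40:340,160:500] for n in("base","yellow")]
cv2.imwrite("pics/both.png",cv2.resize(np.hstack(a),None,fx=1.17,fy=1.17))
E
```

```text
(no output)
```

View pics/both.png

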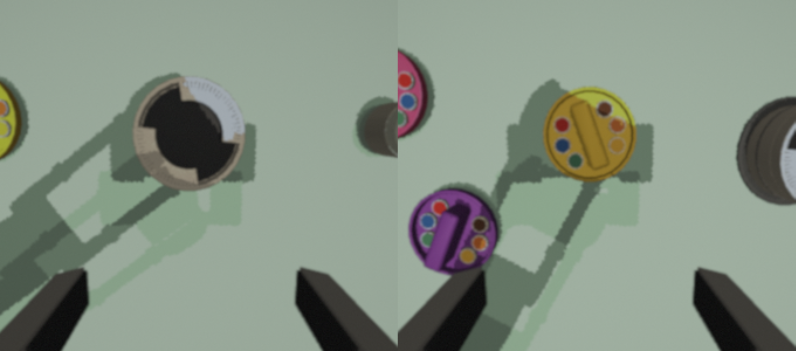

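The left half shows the base at about (189,133), with notches at upper left and lower right. The right half shows yellow at (590,134), its bar running from (582,103) to (597,165). Next I'll fit templates to the rectified images.

```bash
cat > fit.py <<'E'
from h import *
import pickle
def rect(k,im,c,z,half=70,s=2):
    g=(np.arange(2*half*s)/s-half)/1000
    X,Y=np.meshgrid(g,g) # col=x,row=y
    P=proj(k,np.c_[c[0]+X.ravel(),c[1]+Y.ravel(),np.full(X.size,z)]).astype(np.float32).reshape(*X.shape,2)
    return cv2.remap(im,P[...,0],P[...,1],cv2.INTER_LINEAR),X*1000,Y*1000
def fitbase(k,im,c):
    I,X,Y=rect(k,cv2.cvtColor(im,cv2.COLOR_BGR2GRAY),c,.1); I=np.minimum(I,130).astype(float); best=(-1e9,)
    for dx in np.arange(-10,11,1.):
        for dy in np.arange(-10,11,1.):
            d=np.hypot(X-dx,Y-dy); t=np.arctan2(Y-dy,X-dx)
            ring=(d>34)&(d<49); iin=I[d<32].mean()
            rt=np.degrees(t[ring])%180; b=np.bincount((rt/2).astype(int),I[ring],90); n=np.bincount((rt/2).astype(int),minlength=90)
            for a in range(90):
                o=(np.arange(90)-a+45)%90-45; m=np.abs(o+.5)<17.5
                sc=b[~m].sum()/n[~m].sum()-.6*b[m].sum()/n[m].sum()-.4*iin
                if sc>best[0]: best=(sc,dx,dy,2*a)
    return best,I,X,Y
def fitbar(k,im,c,z=.081):
    I,X,Y=rect(k,im,c,z); I=cv2.GaussianBlur(I,(0,0),1.2)
    G=sum(np.hypot(cv2.Sobel(I[...,i],cv2.CV_64F,1,0),cv2.Sobel(I[...,i],cv2.CV_64F,0,1)) for i in range(3)); G=np.minimum(G,np.percentile(G,93)).astype(np.float32)
    u=np.linspace(-35,35,71); v=np.linspace(-10,10,21)
    E=np.r_[np.c_[u,u*0+10],np.c_[u,u*0-10],np.c_[v*0+35,v],np.c_[v*0-35,v]]; best=(-1,)
    for a in range(180):
        A=np.radians(a); e=E@np.array([[np.cos(A),np.sin(A)],[-np.sin(A),np.cos(A)]])
        for dx in np.arange(-10,11,1.):
            for dy in np.arange(-10,11,1.):
                p=((e+[dx,dy]+70)*2).astype(int); sc=G[p[:,1],p[:,0]].mean()
                if sc>best[0]: best=(sc,dx,dy,a)
    return best,I
if __name__=="__main__":
    k=pickle.load(open("base.pkl","rb")); c=np.array([.527,-.241]); b,_,X,Y=fitbase(k,cv2.imread("pics/w_base.png"),c); print("base",b,c+np.array(b[1:3])/1e3)
    I1=rect(k,cv2.imread("pics/w_base.png"),c,.1)[0]
    p=((np.array(b[1:3])+70)*2); A=np.radians(b[3]); 
    for rr in(33,50): cv2.circle(I1,tuple(p.astype(int).tolist()),2*rr,(0,0,255),1)
    for s in(-35,35,145,215):
        w=A+np.radians(s); cv2.line(I1,(p+66*np.array([np.cos(w),np.sin(w)])).astype(int).tolist(),(p+100*np.array([np.cos(w),np.sin(w)])).astype(int).tolist(),(255,0,0),1)
    k=pickle.load(open("yellow.pkl","rb")); c=np.array([.472,.0]); im=cv2.imread("pics/w_yellow.png"); b,I2=fitbar(k,im,c); print("bar",b,c+np.array(b[1:3])/1e3)
    m=np.load("yellow.npy").astype(np.uint8); cn=max(cv2.findContours(m,0,cv2.CHAIN_APPROX_NONE)[0],key=len).reshape(-1,2)
    w=ray(k,cn,.042)[:,:2]*1000; (cc,rad)=cv2.minEnclosingCircle(w.astype(np.float32)); print("rim",cc,rad)
    box=cv2.boxPoints((((b[1]+70)*2,(b[2]+70)*2),(140,40),b[3])); cv2.polylines(I2,[box.astype(int)],True,(0,0,255),1)
    cv2.imwrite("pics/fit.png",np.hstack([I1,I2]))
E
python3 fit.py
```

```text
base (np.float64(85.07353042641022), np.float64(-1.0), np.float64(3.0), 62) [ 0.526 -0.238]
bar (np.float32(89.98779), np.float64(5.0), np.float64(7.0), 147) [0.477 0.007]
rim (319.9119567871094, 125.16270446777344) 55.76769256591797
```

View pics/fit.png

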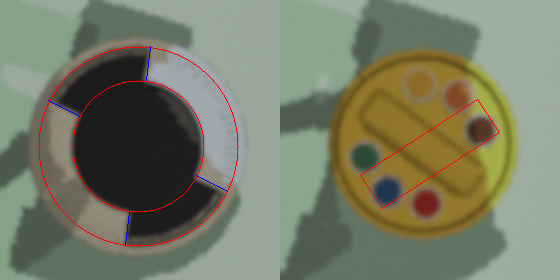

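The base fit matches: the inner rim and notch edges line up. The bar fit locked onto the paint dots, since the bar really runs from about (368,102) to (474,186). I'll constrain its angle.

```bash
sed -i 's/for a in range(180)/for a in np.arange(25,55)/; s/np.percentile(G,93)/np.percentile(G,85)/' fit.py; sed -i 's/box.astype(int)/np.round(box).astype(int)/;s/pics\/fit.png",.*/pics\/fit2.png",cv2.resize(I2,None,fx=2,fy=2))/' fit.py; python3 fit.py
python3 - <<'E'
from h import *
im=vision.snapshot("top"); k=vision.get_calibration("top")
m=[d for d in models.regions_of("yellow","top")]
for d in m:
  cn=max(cv2.findContours(d["pixels"].astype(np.uint8),0,cv2.CHAIN_APPROX_NONE)[0],key=len).reshape(-1,2)
  w=ray(k,cn,.042)[:,:2]*1000; print("top rim",cv2.minEnclosingCircle(w.astype(np.float32)),w.mean(0),d["score"])
import pickle
print("ok")
E
```

```text
base (np.float64(85.07353042641022), np.float64(-1.0), np.float64(3.0), 62) [ 0.526 -0.238]
bar (np.float32(73.30875), np.float64(8.0), np.float64(10.0), np.int64(36)) [0.48 0.01]
rim (319.9119567871094, 125.16270446777344) 55.76769256591797
okTraceback (most recent call last):
  File "fit.py", line 42, in <module>
    box=cv2.boxPoints((((b[1]+70)*2,(b[2]+70)*2),(140,40),b[3])); cv2.polylines(I2,[np.round(box).astype(int)],True,(0,0,255),1)
cv2.error: OpenCV(4.12.0) :-1: error: (-5:Bad argument) in function 'boxPoints'
> Overload resolution failed:
>  - Argument ''box' angle' can not be safely parsed to 'float'
>  - Argument ''box' angle' can not be safely parsed to 'float'
```

```bash
python3 - <<'E'
from fit import *
k=pickle.load(open("yellow.pkl","rb")); I=rect(k,cv2.imread("pics/w_yellow.png"),[.472,0],.081,s=4)[0]
box=cv2.boxPoints(((70.5*4,71.5*4),(280,80),38.)); cv2.polylines(I,[np.round(box).astype(int)],True,(0,0,255),1)
cv2.imwrite("pics/fit2.png",I)
E
```

```text
(no output)
```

View pics/fit2.png

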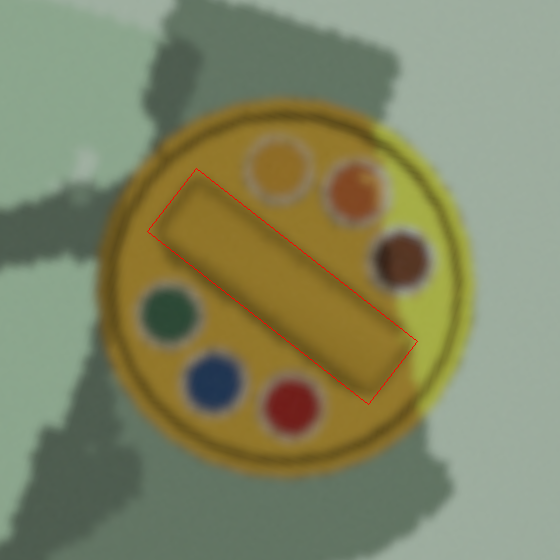

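The overlay confirms the bar: centre about (0.473,0.002), yaw about 38°. I'll grasp it there.

```bash
python3 - <<'E'
from h import *
T=telemetry; rad=np.radians
p=[.473,.002]; b=[.5262,-.2395]
q1=down(rad(38)); q2=down(rad(62)); 
print([np.round(inverse_kinematics(x,q),2) for x,q in [([*p,.073],q1),([*b,.151],q2),([*b,.151],down(rad(-30)))]])
gripper_to(.06)
r.move_to([*p,.16],q1)
print("guard",r.move_l([*p,.073],vel=.1,guard=8), T.current_ee_pos())
gripper_to(0.0,40); print("open",T.current_opening(),T.current_finger_force())
r.move_l([*p,.255],vel=.15); print(T.current_wrist_force(),T.current_torque())
r.move_l([*b,.255],rot=q2,vel=.15)
im=vision.snapshot("wrist"); cv2.imwrite("pics/held_w.png",im[:,:,::-1])
im=vision.snapshot("scene"); cv2.imwrite("pics/held_s.png",im[:,:,::-1]); 
im=vision.snapshot("top"); cv2.imwrite("pics/held_t.png",im[:,:,::-1]);
for c in("scene","top"): print([(np.round(d["at"],4),d["score"]) for d in models.mark_of("yellow",c)])
print(T.current_ee_pos(),T.current_opening(),T.current_t())
a=[cv2.imread(f"pics/held_{c}.png")[:400,120:520] for c in "ws"]; cv2.imwrite("pics/held.png",np.hstack(a))
E
```

```text
[array([-0.14,  0.23,  1.9 , -0.  ,  1.01,  0.76]), array([-0.55,  0.31,  1.57, -0.  ,  1.26, -0.06]), array([-0.55,  0.31,  1.57, -0.  ,  1.26,  1.55])]
guard False [0.47367501 0.00189067 0.07367001]
open 0.0006822212811620743 0.0
[ 0.38071477 -0.09077616 -0.26071918] [-0.0411866  -0.0457712   0.01950266]
[(array([ 0.4717,  0.0018, -0.0014]), 0.95), (array([0.3229, 0.1232, 0.0006]), 0.69)]
[(array([ 0.4677,  0.0011, -0.0009]), 0.84), (array([3.215e-01, 1.216e-01, 3.000e-04]), 0.7)]
[ 0.52618276 -0.2391173   0.2551581 ] 0.0005984186551801888 10.375
```

View pics/held.png

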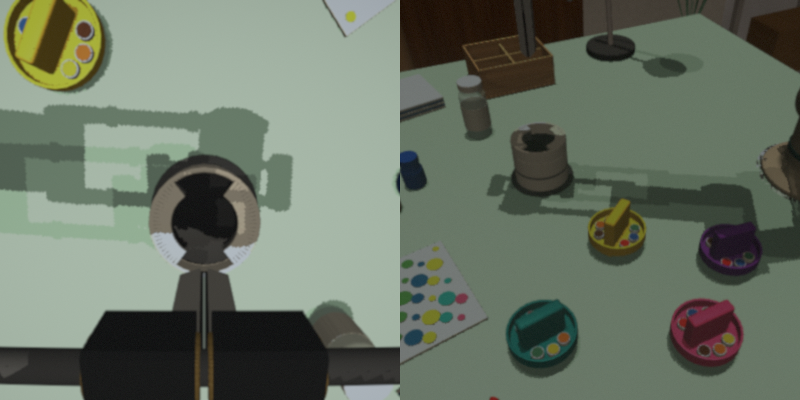

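Pictures: the fingers are shut and empty, and yellow still stands at its old place ((615,230) in the scene half). So the grasp missed. I'll go back and look while the fingers are around the bar.

```bash
python3 - <<'E'
from h import *
T=telemetry; rad=np.radians
print("nose",r.nose_length)
p=[.473,.002]; q1=down(rad(38))
print("gt",gripper_to(.06),T.current_opening())
r.move_to([*p,.17],q1)
k=vision.get_calibration("wrist"); cv2.imwrite("pics/g_w.png",vision.snapshot("wrist")[:,:,::-1])
print("open",T.current_opening(),"guard",r.move_l([*p,.073],vel=.15,guard=8),T.current_ee_pos(),T.current_tool_rot(),q1,T.current_wrist_force())
cv2.imwrite("pics/g_s.png",vision.snapshot("scene")[:,:,::-1])
kt=vision.get_calibration("scene"); u,v=proj(kt,[[*p,.06]])[0].astype(int)
print(u,v,T.current_t())
a=cv2.imread("pics/g_w.png")[:480,120:520]; s=cv2.resize(cv2.imread("pics/g_s.png")[v-100:v+100,u-80:u+80],(384,480)); cv2.imwrite("pics/g.png",np.hstack([a,s]))
E
```

```text
nose 0.025
gt False 0.06009364206875277
open 0.059765043463868156 guard False [0.47392166 0.00154242 0.07356885] [3.22401723e-04 9.45605286e-01 3.25315541e-01 5.80468796e-04] [np.float64(5.78963148571034e-17), np.float64(0.9455185755993168), np.float64(0.3255681544571567), np.float64(1.99352999130134e-17)] [ 1.08017411 -0.23723475 -0.1239471 ]
337 219 13.325
```

View pics/g.png

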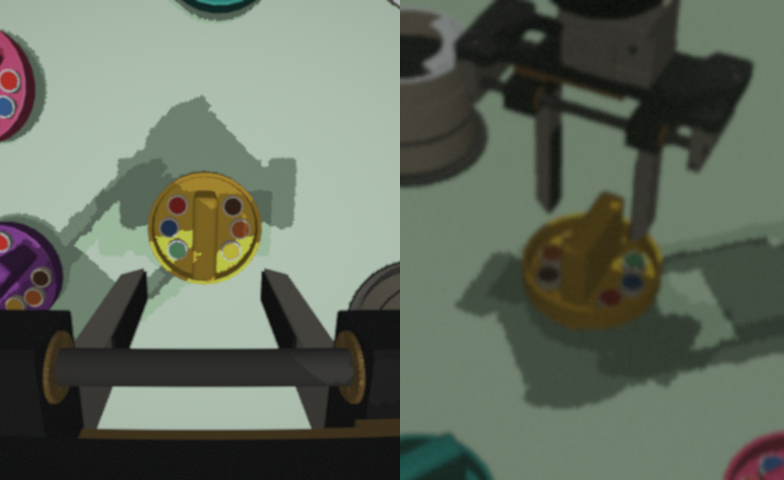

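The tips look about 20 mm higher than reported, or displaced along the bar. I'll check by projecting the nominal fingertips into the cameras.

```bash
python3 - <<'E'
from h import *
T=telemetry
q=T.current_tool_rot(); m=R.from_quat([q[1],q[2],q[3],q[0]]).as_matrix(); p=np.array(T.current_ee_pos())
k=vision.get_calibration("wrist"); ks=vision.get_calibration("scene"); kt=vision.get_calibration("top")
cv2.imwrite("pics/g_t.png",vision.snapshot("top")[:,:,::-1])
for z in (-.02,0,.025,.045):
    P=np.array([p+m@[0,s*.032,z] for s in(-1,1)])
    print(z,"wrist crop",(proj(k,P)-[120,0]).round().tolist(),"scene crop",((proj(ks,P)-[257,119])*2.4+[400,0]).round().tolist(),"top",proj(kt,P).round().tolist())
u,v=proj(kt,[[*p[:2],.05]])[0].astype(int); a=cv2.imread("pics/g_t.png")[v-60:v+60,u-70:u+70]
a=cv2.resize(a,None,fx=4,fy=4,interpolation=cv2.INTER_CUBIC); cv2.imwrite("pics/g_t2.png",a); print(u,v)
E
```

```text
-0.02 wrist crop [[143.0, 292.0], [270.0, 292.0]] scene crop [[635.0, 220.0], [552.0, 192.0]] top [[287.0, 264.0], [324.0, 237.0]]
0 wrist crop [[149.0, 278.0], [264.0, 278.0]] scene crop [[633.0, 240.0], [552.0, 213.0]] top [[288.0, 265.0], [323.0, 238.0]]
0.025 wrist crop [[155.0, 264.0], [257.0, 264.0]] scene crop [[631.0, 265.0], [551.0, 238.0]] top [[289.0, 266.0], [323.0, 240.0]]
0.045 wrist crop [[159.0, 255.0], [253.0, 255.0]] scene crop [[629.0, 284.0], [551.0, 257.0]] top [[289.0, 267.0], [323.0, 242.0]]
305 252
```

View pics/g_t2.png

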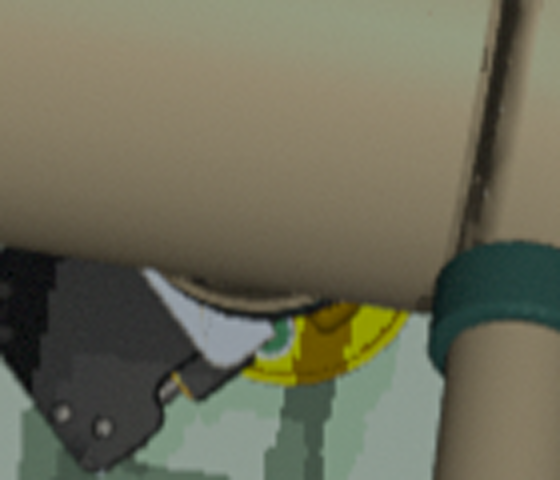

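In both the wrist and scene pictures the fingertips fit z≈0 in the tool frame, not 25 mm. They are about 25 mm higher than stated, so the pads only reached the bar's top edge. I'll descend further under guard and grip again.

```bash
python3 - <<'E'
from h import *
T=telemetry; p=[.473,.002]
print("guard",r.move_l([*p,.052],vel=.05,guard=6),T.current_ee_pos(),T.current_wrist_force())
gripper_to(0.0,40); print("open",T.current_opening(),T.current_finger_force(),T.current_ee_pos())
f0=T.current_wrist_force()
if T.current_opening()>.012:
    z=T.current_ee_pos()[2]; np.save("gz.npy",z)
    r.move_l([*p,z+.03],vel=.08); r.hold(.2); print("open",T.current_opening(),T.current_wrist_force()-np.array(f0))
cv2.imwrite("pics/h_s.png",vision.snapshot("scene")[:,:,::-1]); print(T.current_t())
cv2.imwrite("pics/h2.png",cv2.resize(cv2.imread("pics/h_s.png")[119:319,237:437],(500,500)))
E
```

```text
guard False [0.47282737 0.00205972 0.0516814 ] [-0.45620547  0.59430807 -0.40072384]
open 0.019807802399840015 39.8194420337677 [0.47308066 0.00193523 0.05198603]
open 0.019836327665955056 [-1.71651615  0.40171509 -0.41687084]
15.4167
```

View pics/h2.png

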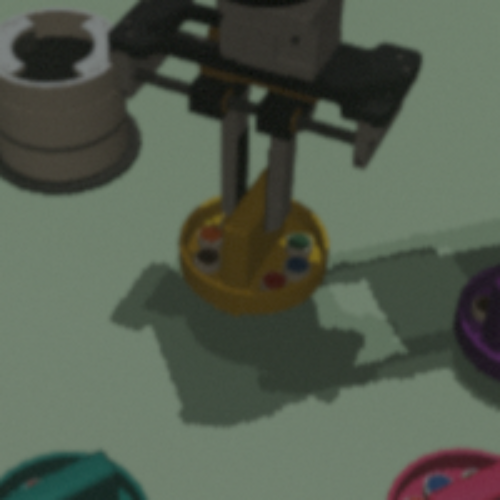

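The bar is held: opening 19.8 mm, 40 N, tray lifted clear. Next: carry it over and lower it under guard.

```bash
python3 - <<'E'
from h import *
T=telemetry; rad=np.radians; b=[.5262,-.2395]; q2=down(rad(62)); g=float(np.load("gz.npy"))
p=[.473,.002]
r.move_l([*p,g+.14],vel=.2); r.move_l([*b,g+.14],rot=q2,vel=.15)
print("held",T.current_opening(),T.current_t())
r.move_l([*b,g+.108],vel=.08)
h=r.move_l([*b,g+.0775],vel=.04,guard=8)
print("guard",h,"seat",T.current_ee_pos()[2]-g,T.current_ee_pos(),T.current_wrist_force(),T.current_torque(),T.current_opening(),T.current_t())
cv2.imwrite("pics/p_s.png",vision.snapshot("scene")[:,:,::-1])
for d in models.mark_of("yellow","scene"): print(d["at"],d["score"])
E
```

```text
held 0.01988559631595181 17.9167
guard True seat 0.07763957223823109 [ 0.5261763  -0.23927562  0.1296256 ] [-0.10448031 -0.41957816  3.7201433 ] [ 0.08879195  0.02900714 -0.0669088 ] 0.019673628529320433 19.225
[0.5255, -0.2397, 0.079] 0.91
[0.3205, 0.1242, 0.0039] 0.91
```

It's seated at 77.6 mm, which matches the nominal 78. Now the clockwise quarter turn.

```bash
python3 - <<'E'
from h import *
T=telemetry; rad=np.radians; g=float(np.load("gz.npy"))
r.hold(.2); p=np.array(T.current_ee_pos()); p[2]=g+.079
r.move_l(p.tolist(),vel=.02)
for a in (42,22,2,-14,-28):
    r.move_to(p.tolist(),down(rad(a)))
    t=T.current_torque(); print(a,np.round(T.current_wrist_force(),1),np.round(t,2),round(T.current_ee_pos()[2]-g,4),round(T.current_t(),2))
    if abs(t[2])>2.5 or np.linalg.norm(T.current_wrist_force())>50: print("STOP"); break
cv2.imwrite("pics/t_s.png",vision.snapshot("scene")[:,:,::-1])
print(T.current_opening(),[(d["at"],d["score"]) for d in models.mark_of("yellow","scene")][:2])
cv2.imwrite("pics/t2.png",cv2.resize(cv2.imread("pics/t_s.png")[60:260,160:360],(500,500)))
E
```

```text
42 [-0.1 -0.2 -2.5] [ 0.01 -0.05  0.02] 0.0785 20.23
22 [-0.2 -0.1 -1.5] [-0.05  0.03  0.01] 0.0788 20.66
2 [-0.3  0.1 -2.2] [-0.03 -0.03  0.05] 0.079 21.08
-14 [ 0.6 -0.7 -2.8] [ 0.09  0.02 -0.03] 0.079 21.46
-28 [ 0.1 -0.2 -1.6] [ 0.04 -0.   -0.02] 0.079 21.8
0.01946292049067152 [([0.5247, -0.2415, 0.0787], 0.93), ([0.3213, 0.1221, 0.002], 0.74)]
```

View pics/t2.png

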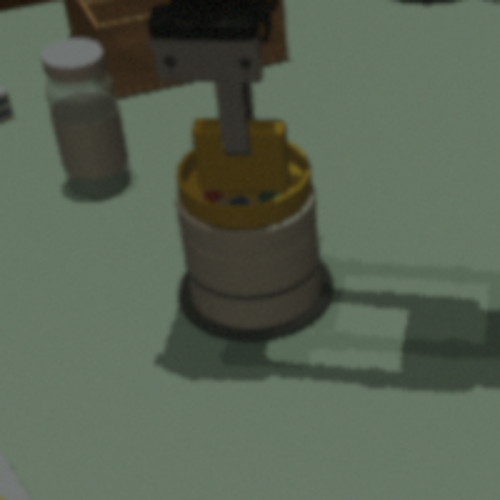

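The tray sits in the base at (245,190) and its bar has turned. Release, back off and check.

```bash
python3 - <<'E'
from h import *
T=telemetry; g=float(np.load("gz.npy"))
p=np.array(T.current_ee_pos()); p[2]=g+.0778; r.move_l(p.tolist(),vel=.02,guard=6)
gripper_to(.05); p[2]=g+.2; r.move_l(p.tolist(),vel=.12)
j=list(T.current_joints()); j[0]-=.6; r.movej(j); r.hold(.3)
for c in("scene","top"):
    cv2.imwrite(f"pics/f_{c}.png",vision.snapshot(c)[:,:,::-1]); print([(d["at"],round(d["score"],2)) for n in("yellow","pink","teal") for d in models.mark_of(n,c)[:1]])
print(T.current_wrist_force(),T.current_t())
k=vision.get_calibration("top"); u,v=proj(k,[[.526,-.239,.15]])[0].astype(int); print(u,v)
cv2.imwrite("pics/f.png",np.hstack([cv2.resize(cv2.imread("pics/f_scene.png")[80:220,190:330],(390,390)),cv2.resize(cv2.imread("pics/f_top.png")[v-70:v+70,u-70:u+70],(390,390))]))
E
```

```text
[([0.3209, 0.1254, 0.0038], 0.76), ([0.4502, 0.2427, -0.0005], 0.89), ([0.6677, 0.1368, 0.0001], 0.62)]
[([0.3223, 0.1242, -0.0028], 0.77), ([0.4506, 0.2378, 0.0015], 0.62), ([0.6697, 0.1395, -0.0016], 0.81)]
[-0.13959866 -0.66614734  0.4126689 ] 25.9667
489 210
```

View pics/f.png

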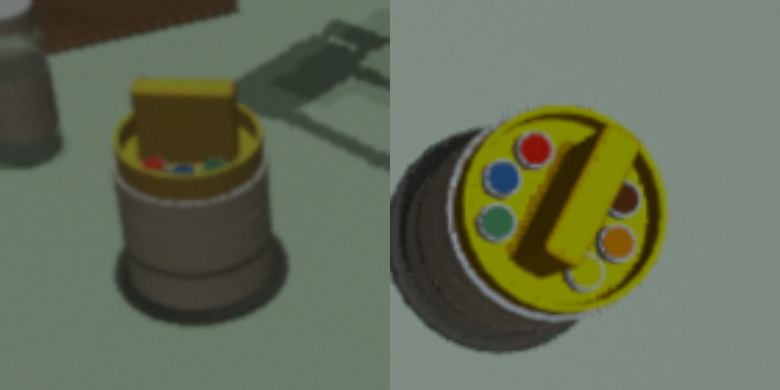

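Yellow sits level in the base. Its bar is at about -30° yaw, square to the notch line at 62°, and the pink and teal trays are where they were. I'm handing it in.

```bash
python3 -c "
from plant import r
print(r.sign_off())"
```

```text
the job is handed in; nothing more can be done
None
```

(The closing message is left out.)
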